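# Feel along a wavy cake template with the feeler pin

## Robot

A 7-joint arm with a two-finger parallel gripper is mounted at the origin on a cart in front of the work surface, level with it; the furniture and walls round the work are solid. World frame = base frame: x ahead of the robot, y to its left, z up, the work surface at z = 0. Lengths are in m, angles in rad, forces in N, time in s.
With the tool pointing down it reaches from about 0.425 to 1.025 m from the base axis. Payload 3.6 kg.
Tool frame: the origin (TCP) lies at the very end of the fingers, on their centre line; the grasp point (between the pads) lies 19 mm behind it; z points along the fingers, y is the line along which they close (so a half turn about z gives the same grasp; the last joint's range is limited). The gripper opens to 85 mm and grips with 20 to 120 N. Pads are 22 mm wide; open, the fingers measure 114 mm over their backs; the gripper's body (76 mm by 85 mm) begins 54 mm behind the grasp point. The pads swing forward as they close: fully open they stand 13 mm farther back than shut.
Start: joints at [-1.204, 0.591, 0.048, 1.609, -0.033, 0.943, -0.034], TCP at [0.322, 0.65, 0.231] pointing down, gripper open.
Joint ranges: [-2.69, 2.69], [-0.47, 2.24], [-1.27, 1.36], [0.19, 2.51], [-1.53, 4.68], [0.08, 2.07], [-3.09, 3.09]. Speed limits (rad/s): [2.57, 2.57, 3.14, 3.14, 3.14, 3.14, 3.14].

## Interface

Orientations are given as [roll, pitch, yaw] about the fixed x, y, z axes, in that order (R = Rz(yaw) Ry(pitch) Rx(roll)).
In Python, from rig import r, get_image, get_calibration gives the robot as it stands. The module is installed in compiled form; this text tells all that it offers.
- The arm moves only by the shell command python3 -m handwheel 'ROWS' [OPENING] [FORCE]. ROWS is a JSON object of lists of equal length, an entry for each row: "linear": the shift along the tool's x, y, z in mm, a list of three; "roll": the turn about the tool's z in degrees. In form: {"linear": [[x, y, z], ...], "roll": [roll, ...]}. A call has 1 to 12 rows; each row shifts and turns the commanded pose from where the row before left it, along the tool's axes as they then stand; what a row does not reach is not made up. A row lasts 1/12 s, in which the tool goes at most 41.7 mm and 7.16 degrees, less where a joint would pass 70% of its speed; a pose out of reach is approached as far as the arm can. A call with a gripper value outside its range is refused whole. OPENING is the closure in counts, from 0 (fully open) to 255 (shut), set as the call begins (- or left out, the last holds). The fingers move at their own pace and stop on an object; FORCE is the grip in N (left out, the last holds). Time passes only in rows, so rows that do not move let the fingers close. It gives the time, the measured TCP pose, the force, the opening and the grip force at its end, in the units of the state.
- r.get_state(): the state, without advancing time (a new reading comes with each control period).
- get_image(name): name is "side" or "top" or "wrist"; returns the picture (420x560x3 uint8, red, green, blue); there is no depth.
- get_calibration(name): a dict with "camera_matrix" (3x3 intrinsics, pixels), "eye" and "orientation" of the camera in the world; the wrist camera has in their place "T_tool_cam" (4x4, takes a point from camera to tool coordinates, whose origin is the TCP and whose axes are the flange's). Camera axes: x right, y down, z forward; pixel columns grow to the right and rows downward; lengths in m; the calibration is good to about 2 mm. A picture is of the moment at which its call begins: read the wrist's pose just before it. get_calibration takes no time and is no camera call.
- r.close_job(): hands the job in; it is judged then, once.
The state is a dict: "time_s": time; "joints": joint angles; "dq": joint speeds; "tau": joint torques, N m; "tool_pos": TCP position; "tcp_rot": TCP orientation; "force": force on the tool from outside, world axes, zero at the start; "torque": the same for the moment, N m; "finger_gap": finger opening in m; "finger_force": force on a finger pad.
Only numpy, scipy, OpenCV 4.12 (cv2) and the standard library are available. Lean on these libraries where they do the work, as an engineer would, in place of code of your own. Each camera call takes 0.05 s, during which the arm holds its last target. There are 200 camera calls.

## Task

Check the wavy front edge of the grey cake template for nicks: take the feeler pin from its block and, holding it upright, slide its steel shank slowly along the edge from the left end to the right, in light unbroken contact round every curve (tip just clear of the table, never pressed hard), pushing the drag pointer ahead with the pin to its right-hand stop. Then put the pin back in its block, fully home and upright, leave the pointer at the stop and everything else where it is.

Things in the scene. Friction and masses are not known exactly. Their poses are not given: they have to be found in the camera images.
- template: Fixed grey plastic plate 192 mm long (y) on a low steel base; its wavy front edge faces -x, to the robot. Origin on the table at the edge's nominal middle; +y: left end, z up. Nominal edge: x = -8 mm * cos(2 pi y / 80 mm), y -96 to +96 mm (crests to -x at y = -80, 0, 80; hollows at -40, 40). The upright edge face runs 5 to 25 mm above the table; the plate reaches back to x = +67 mm.
- edge_left (a point): Nominal start: on the left crest of the edge, y = 80 mm in the template's frame, 15 mm above the table. The plate's seat is adjustable and its setting is NOT measured: the true edge may lie up to 6 mm nearer or further along the template's x and be turned up to 0.035 rad about its origin, so find and follow it by feel.
- edge_right (a point): Nominal end, y = -63 mm in the template's frame, 15 mm above the table: about where the pin is when the pointer is at its stop. The edge is rigid (about 20 N per mm sunk in) and spoils above 15 N. Press with 2 to 6 N: below 0.4 N contact counts as lost. Slide at most 40 mm/s. Friction coefficient up to about 1.
- pointer (a joint): Drag pointer: how far (m) it has been pushed to the right (-y of the template); 0 to 0.13, starts between 0 and 0.02. Its arm stands at y = 60 mm - value in the template's frame. It slides with about 1 N of friction and stays where it is left.
- pointer_arm (a point): Point on the pointer's arm, 30 mm in front of the edge's nominal middle line. The arm is a steel bar 6 mm wide (y), from the rail behind the plate forward over the edge to x = -38 mm in the template's frame, 30 to 35 mm above the table; the pin's shank pushes it from its left. The rail behind (x = 76 to 100 mm) is at most 42 mm high.
- pin_grip (a point): Centre of the square wooden handle of the loose feeler pin (60 g), which stands upright in its block. Handle 14 x 14 mm, 45 mm high, flats square to the point's x and y; below it a steel collar 22 mm across, 5 mm high, then a round steel shank 8 mm across, 42 mm long. This centre is on the pin's axis, 69.5 mm above the tip; the handle's underside is 47 mm above the tip.
- pin_tip (a point): Lower end of the pin's shank, on its axis; z runs up the pin.
- pin: The feeler pin itself, its origin at the tip (92 mm long in all).
- pointer_rail: Fixed rail behind the plate that carries the pointer; its origin and axes are those of the template. The pointer is pushed with the pin only, not with the gripper.
- pin_block: Fixed dark wooden block 60 x 60 x 50 mm with a hole right through from the top, 11 mm wide, at its centre. Origin under its centre. Home means: pin upright in the hole, its collar resting on the block's top, so the tip is 8 mm and the handle's centre 77.5 mm above the table.
- timer: Bystander: wind-up timer 72 mm across, 48 mm high; origin under its centre. Leave alone.
- stamp: Bystander: wooden cake stamp 36 x 36 x 74 mm, standing; origin under its centre. Leave alone.
- steel_bowl: Bystander: small steel bowl 130 mm across, 46 mm high. Leave alone.
- measure_spoon: Bystander: measuring spoon 146 mm long, lying. Leave alone.
- round_cutter: Bystander: ring cutter 64 mm across, 36 mm high. Leave alone.
Mind the look-alikes: they are no part of the job. What is shaped like the pin_block but green is not meant.

How it is judged:
By the outcome, as a careful person would: the job done as asked, in the order asked, and still so for the second after the job is handed in, with the robot touching nothing.
It also fails if it takes over 72 s, if anything falls off the work surface, if the arm or the gripper's body presses on something with over 40 N, if the wrist force passes 120 N, or if a joint passes its speed limit or range.

## Working session

There is one attempt and no reset: what is moved stays moved. The work goes in short steps, Python scripts to look and compute and a shell command to move; the robot and the scene stay as the last step left them, time stands still between calls to the robot, and variables do not carry over. Pictures are saved under pics/ and viewed, at most 10 in all, crops included, and the job is handed in when it is done.

```bash
mkdir -p pics; python3 - <<'E'
from rig import r,get_image,get_calibration
import cv2,numpy as np
print(r.get_state())
for n in("side","top"):
    c=get_calibration(n);print(n,{k:np.round(v,4).tolist() for k,v in c.items()})
    im=get_image(n);np.save(f"pics/{n}0.npy",im);cv2.imwrite(f"pics/{n}0.png",im[:,:,::-1])
print({k:np.round(v,4).tolist() for k,v in get_calibration("wrist").items()})
E
```

```text
{'time_s': 0.0, 'joints': array([-1.20448692,  0.59212462,  0.0483051 ,  1.60983508, -0.03328552,
        0.94265445, -0.03368857]), 'dq': array([ 2.58428773e-03, -7.26258416e-05, -1.14123797e-03, -4.35257051e-05,
        1.42019026e-03, -8.51855028e-04, -1.51157187e-03]), 'tau': array([-8.28933935e-05, -5.48673713e+01,  1.54634748e+00, -1.98121512e+01,
        9.33760777e-03,  8.76981416e-03,  4.26415340e-06]), 'tool_pos': array([0.32137521, 0.6489655 , 0.23013232]), 'tcp_rot': array([-3.13938018e+00,  1.40815970e-04,  2.68187919e+00]), 'force': array([-0.55602182,  0.29605771, -0.26480652]), 'torque': array([ 0.01931512, -0.03445955,  0.00129882]), 'finger_force': 0.0, 'finger_gap': 0.08577358185093767}
side {'camera_matrix': [[398.5647, 0.0, 277.0253], [0.0, 398.5647, 207.2705], [0.0, 0.0, 1.0]], 'eye': [0.5314, 1.4411, 0.7087], 'orientation': [-2.0001, 0.0179, 3.1309]}
top {'camera_matrix': [[429.5785, 0.0, 274.7078], [0.0, 429.5785, 209.2637], [0.0, 0.0, 1.0]], 'eye': [0.3017, 0.0944, 1.3098], 'orientation': [-2.9619, -0.002, -1.5529]}
{'camera_matrix': [[338.0025, 0.0, 286.4894], [0.0, 338.0025, 211.8281], [0.0, 0.0, 1.0]], 'T_tool_cam': [[-0.0001, -0.9638, -0.2665, 0.067], [1.0, -0.0002, 0.0004, -0.0], [-0.0005, -0.2665, 0.9638, -0.1434], [0.0, 0.0, 0.0, 1.0]]}
```

View pics/top0.png

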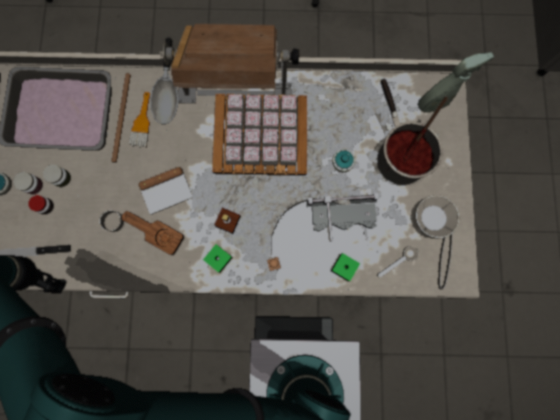

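View pics/side0.png

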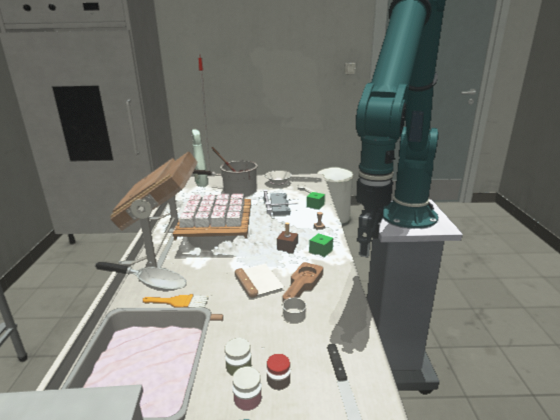

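Top view: the dark block with the pin is at (228,219). The template plate is around (345,213), with the pointer arm at (330,220). The green look-alikes are at (218,258) and (346,266), and the stamp at (274,264). In the side view the pin block is at (288,240).

```bash
cat > h.py <<'E'
import numpy as np,cv2
from rig import r,get_image,get_calibration
from scipy.spatial.transform import Rotation as Ro
def cam(n,st=None):
    c=get_calibration(n);K=np.array(c["camera_matrix"])
    if n=="wrist":
        T=np.array(c["T_tool_cam"]);R=Ro.from_euler("xyz",st["tcp_rot"]).as_matrix()
        return K,R@T[:3,:3],R@T[:3,3]+st["tool_pos"]
    return K,Ro.from_euler("xyz",c["orientation"]).as_matrix(),np.array(c["eye"])
def ray(C,uv):
    K,R,e=C;d=R@np.linalg.solve(K,[uv[0],uv[1],1]);return e,d/np.linalg.norm(d)
def onz(C,uv,z):
    e,d=ray(C,uv);return e+d*(z-e[2])/d[2]
def tri(a,b):
    A=np.zeros((3,3));y=np.zeros(3)
    for e,d in(a,b):
        P=np.eye(3)-np.outer(d,d);A+=P;y+=P@e
    p=np.linalg.solve(A,y);return p,[np.linalg.norm((np.eye(3)-np.outer(d,d))@(p-e)) for e,d in(a,b)]
def proj(C,p):
    K,R,e=C;q=K@(R.T@(np.array(p)-e));return q[:2]/q[2]
E
python3 - <<'E'
from h import *
t=np.load("pics/top0.npy");s=np.load("pics/side0.npy")
a=cv2.resize(t[185:285,190:390],None,fx=4,fy=4,interpolation=cv2.INTER_CUBIC)
b=cv2.resize(s[180:260,250:350],None,fx=4,fy=4,interpolation=cv2.INTER_CUBIC)
o=np.zeros((600,800,3),np.uint8);o[:400]=a
cv2.imwrite("pics/topc.png",a[:,:,::-1])
cv2.imwrite("pics/sidec.png",cv2.resize(s[180:260,250:350],None,fx=7,fy=7,interpolation=cv2.INTER_CUBIC)[:,:,::-1])
C=cam("top")
for u in[(228,219),(315,205),(376,205),(330,235)]:print(u,onz(C,u,0.03).round(3))
E
```

```text
(228, 219) [0.502 0.236 0.03 ]
(315, 205) [ 0.55  -0.026  0.03 ]
(376, 205) [ 0.553 -0.211  0.03 ]
(330, 235) [ 0.459 -0.071  0.03 ]
```

View pics/topc.png

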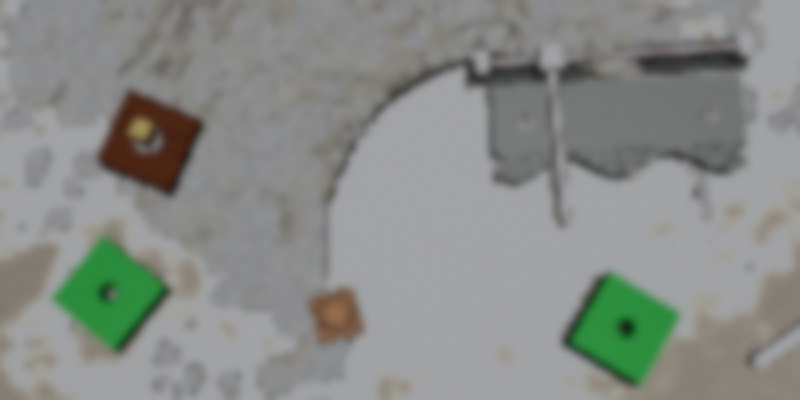

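View pics/sidec.png

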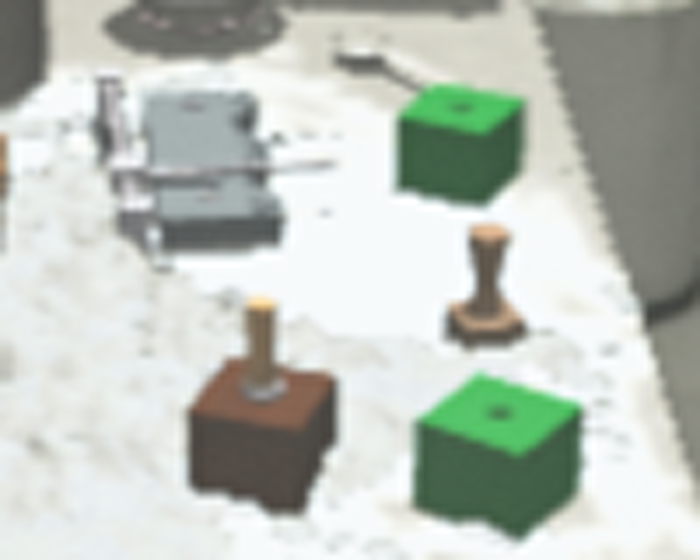

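The crops show the pin's square handle top at top px (225,217) and side px (287,223). The pointer arm runs from the rail at about (328,200) to its tip at about (330.5,240). The wavy edge spans columns 312–376.

```bash
python3 - <<'E'
from h import *
C=cam("top");S=cam("side")
t=lambda x,y:((x+.5)/4+190-.5,(y+.5)/4+185-.5)
s=lambda x,y:((x+.5)/7+250-.5,(y+.5)/7+180-.5)
print("handle top",tri(ray(C,t(141,128)),ray(S,s(261,302))))
B=[onz(C,t(*q),.05) for q in((130,92),(203,122),(172,194),(98,160))]
print("block",np.mean(B,0),[np.linalg.norm(B[i]-B[i-1]).round(3) for i in range(4)],[np.degrees(np.arctan2(*(B[i]-B[i-1])[1::-1])).round(1) for i in range(4)])
print("plate fl, fr",onz(C,t(490,178),.025),onz(C,t(745,170),.025),"back",onz(C,t(488,82),.025),onz(C,t(745,68),.025))
print("rail",onz(C,t(482,60),.04),onz(C,t(742,46),.04))
print("arm tip",tri(ray(C,t(562,222)),ray(S,s(335,163))),onz(C,t(562,222),.035),onz(C,t(555,80),.035))
st=r.get_state();R=Ro.from_euler("xyz",st["tcp_rot"]).as_matrix()
p=tri(ray(C,t(141,128)),ray(S,s(261,302)))[0];p[2]=.2
print("tool delta mm",1000*R.T@(p-st["tool_pos"]))
E
```

```text
handle top (array([0.49687707, 0.23769284, 0.09982265]), [np.float64(0.0006511323114167002), np.float64(0.0006511323114166747)])
block [0.49533221 0.23590869 0.05      ] [np.float64(0.056), np.float64(0.059), np.float64(0.058), np.float64(0.061)] [np.float64(-22.8), np.float64(-111.5), np.float64(158.7), np.float64(66.4)]
plate fl, fr [ 0.47626604 -0.01792918  0.025     ] [ 0.48584266 -0.21034242  0.025     ] back [ 0.54991986 -0.0162366   0.025     ] [ 0.56437318 -0.21224408  0.025     ]
rail [ 0.56383615 -0.01037717  0.04      ] [ 0.57822576 -0.20680748  0.04      ]
arm tip (array([ 0.44273505, -0.07072584,  0.03495402]), [np.float64(0.0001288082950683674), np.float64(0.0001288082950684096)]) [ 0.44285871 -0.07073652  0.035     ] [ 0.5504513  -0.06600446  0.035     ]
tool delta mm [-339.76825229 -290.70198344   30.87906355]
```

```bash
python3 -m handwheel '{"linear":[[-28.3,-24.2,1],[-28.3,-24.2,1],[-28.3,-24.2,1],[-28.3,-24.2,1],[-28.3,-24.2,1],[-28.3,-24.2,1],[-28.3,-24.2,1],[-28.3,-24.2,1],[-28.3,-24.2,1],[-28.3,-24.2,1],[-28.3,-24.2,1],[-28.3,-24.2,1]],"roll":[0,0,0,0,0,0,0,0,0,0,0,0]}' 100
python3 -m handwheel '{"linear":[[0,0,0],[0,0,0],[0,0,0]],"roll":[0,0,0]}'
python3 - <<'E'
from h import *
st=r.get_state();np.save("pics/st1.npy",st,allow_pickle=True)
im=get_image("wrist");np.save("pics/w1.npy",im);cv2.imwrite("pics/w1.png",im[:,:,::-1]);print(st["tool_pos"],st["tcp_rot"],st["time_s"],st["force"],proj(cam("wrist",st),[.4969,.2377,.1]))
E
```

```text
time_s: 1.1
tool_pos: [0.4973, 0.2369, 0.2191]
tcp_rot: [-3.141, -0.0, 2.682]
force: [1.2, 0.4, -0.1]
finger_gap: 0.052
finger_force: 0.0
time_s: 1.35
tool_pos: [0.4969, 0.239, 0.2191]
tcp_rot: [3.141, -0.001, 2.681]
force: [-0.2, 0.2, 0.7]
finger_gap: 0.0522
finger_force: 0.0
[0.49694648 0.23898576 0.2191362 ] [ 3.14149198e+00 -6.47634085e-04  2.68130195e+00] 1.35 [-0.22747122  0.23086314  0.71364976] [284.90862272 205.78132197]
```

View pics/w1.png

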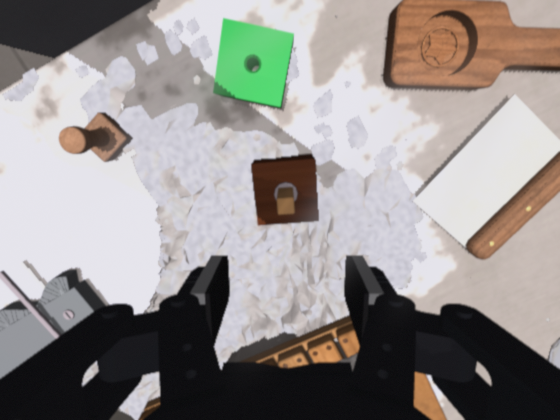

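Wrist view: the handle is at about (286,203) with its top face around (286,208), and the collar ring is at (286,190). The block is tilted about 3° and the handle looks nearly square to the image. Next I measure the handle's angle and the block's centre.

```bash
python3 - <<'E'
from h import *
im=np.load("pics/w1.npy");st=np.load("pics/st1.npy",allow_pickle=True).item();C=cam("wrist",st)
c=im[150:235,240:335].astype(int)
for y in range(186,220,3):print(y,[tuple(im[y,x]) for x in range(276,298,3)].__repr__().replace("np.uint8",""))
hsv=cv2.cvtColor(im,cv2.COLOR_RGB2HSV)
roi=np.zeros(im.shape[:2],np.uint8);roi[150:235,240:335]=1
blk=((hsv[...,1]>90)&(hsv[...,2]<110)&(roi>0)).astype(np.uint8)
cn=max(cv2.findContours(blk,0,1)[0],key=cv2.contourArea);print("blk",cv2.minAreaRect(cn))
han=((hsv[...,1]>90)&(hsv[...,2]>=115)&(roi>0)).astype(np.uint8)
cn=max(cv2.findContours(han,0,1)[0],key=cv2.contourArea);print("han",cv2.minAreaRect(cn),cv2.boundingRect(cn))
cv2.imwrite("pics/w1c.png",cv2.resize(im[140:240,230:340],None,fx=6,fy=6,interpolation=cv2.INTER_CUBIC)[:,:,::-1])
E
```

```text
186 [((68), (50), (46)), ((109), (101), (105)), ((111), (102), (106)), ((109), (99), (102)), ((107), (97), (99)), ((109), (99), (101)), ((89), (77), (78)), ((71), (40), (26))]
189 [((104), (95), (99)), ((71), (55), (41)), ((69), (52), (36)), ((69), (51), (36)), ((73), (54), (37)), ((73), (55), (38)), ((112), (103), (108)), ((69), (44), (36))]
192 [((109), (100), (104)), ((69), (52), (35)), ((71), (53), (36)), ((74), (54), (36)), ((78), (57), (39)), ((77), (58), (39)), ((109), (100), (104)), ((79), (65), (65))]
195 [((104), (95), (97)), ((74), (55), (37)), ((74), (55), (36)), ((76), (56), (38)), ((79), (59), (39)), ((78), (58), (39)), ((106), (97), (100)), ((77), (62), (61))]
198 [((94), (80), (77)), ((105), (79), (51)), ((109), (81), (54)), ((117), (87), (58)), ((125), (94), (62)), ((126), (94), (63)), ((106), (94), (94)), ((68), (47), (41))]
201 [((81), (57), (40)), ((131), (98), (65)), ((135), (101), (68)), ((142), (106), (70)), ((143), (106), (71)), ((137), (102), (68)), ((85), (67), (57)), ((58), (35), (27))]
204 [((71), (47), (30)), ((131), (98), (65)), ((139), (104), (69)), ((1
[... 418 characters left out ...]
), (75), (52)), ((69), (44), (35))]
213 [((66), (38), (25)), ((129), (95), (63)), ((129), (96), (64)), ((122), (90), (60)), ((115), (85), (58)), ((112), (82), (56)), ((84), (59), (46)), ((71), (47), (38))]
216 [((64), (36), (22)), ((66), (38), (25)), ((65), (38), (24)), ((64), (37), (25)), ((66), (40), (28)), ((66), (41), (32)), ((68), (44), (36)), ((69), (48), (40))]
219 [((60), (34), (23)), ((60), (34), (22)), ((59), (34), (25)), ((60), (35), (25)), ((61), (38), (29)), ((62), (40), (32)), ((64), (44), (38)), ((67), (48), (43))]
blk ((285.80694580078125, 189.6014862060547), (64.20044708251953, 62.89068603515625), 83.51692199707031)
han ((285.5, 205.5), (15.0, 15.0), 90.0) (278, 198, 16, 16)
```

View pics/w1c.png

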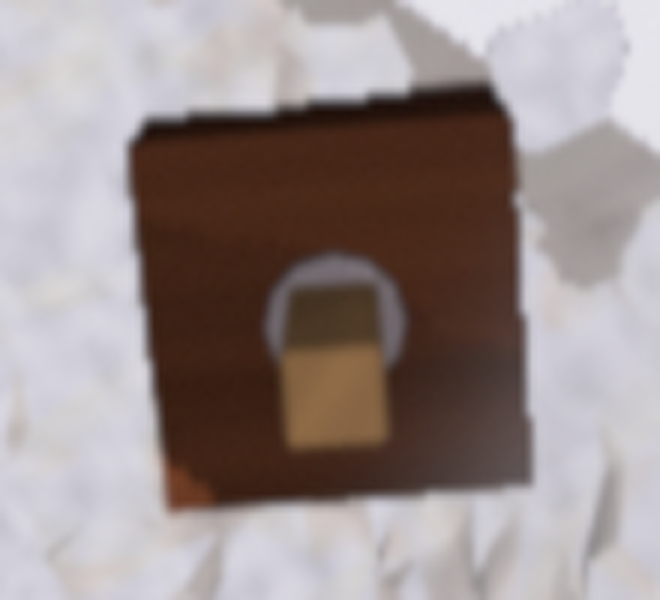

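```bash
python3 -m handwheel '{"linear":[[-1,-0.3,25],[0,0,30],[0,0,30],[0,0,30],[0,0,25],[0,0,16],[0,0,0],[0,0,0],[0,0,0]],"roll":[-3.7,0,0,0,0,0,0,0,0]}'
python3 -m handwheel '{"linear":[[0,0,0],[0,0,0],[0,0,0],[0,0,0],[0,0,0],[0,0,0],[0,0,0],[0,0,0]],"roll":[0,0,0,0,0,0,0,0]}' 255 80
```

```text
time_s: 2.15
tool_pos: [0.4982, 0.2396, 0.0641]
tcp_rot: [3.14, 0.001, 2.748]
force: [0.3, 1.0, 0.9]
finger_gap: 0.0519
finger_force: 0.0
time_s: 2.82
tool_pos: [0.4985, 0.2383, 0.0644]
tcp_rot: [3.14, 0.001, 2.746]
force: [-1.2, -1.1, 7.3]
finger_gap: 0.0126
finger_force: 77.9
```

```bash
python3 -m handwheel '{"linear":[[0,0,-6],[0,0,-15],[0,0,-25],[0,0,-30],[0,0,-30],[0,0,-20],[0,0,-10],[0,0,0],[0,0,0]],"roll":[0,0,0,-6.75,-6.75,-6.75,-6.75,0,0]}'
python3 -m handwheel '{"linear":[[-2.9,-20,0],[-2.9,-36,0],[-2.9,-37.9,0],[-2.9,-37.9,0],[-2.9,-37.9,0],[-2.9,-37.9,0],[-2.9,-37.9,0],[-2.9,-37.9,0],[-2.9,-36,0],[0,-21,0],[0,0,0],[0,0,0]],"roll":[0,0,0,0,0,0,0,0,0,0,0,0]}'
python3 -m handwheel '{"linear":[[0,0,0]],"roll":[0]}'
python3 - <<'E'
from h import *
st=r.get_state();np.save("pics/st2.npy",st,allow_pickle=True)
im=get_image("wrist");np.save("pics/w2.npy",im);cv2.imwrite("pics/w2.png",im[:,:,::-1]);print(st["tool_pos"],st["tcp_rot"],st["time_s"],st["force"],st["joints"])
E
```

```text
time_s: 3.57
tool_pos: [0.498, 0.2378, 0.1998]
tcp_rot: [3.141, 0.001, -3.069]
force: [0.3, -0.5, -0.6]
finger_gap: 0.0127
finger_force: 78.2
time_s: 4.57
tool_pos: [0.5486, -0.1011, 0.1977]
tcp_rot: [3.142, -0.003, -3.072]
force: [0.2, 1.6, -0.2]
finger_gap: 0.0128
finger_force: 78.3
time_s: 4.65
tool_pos: [0.5489, -0.0982, 0.1981]
tcp_rot: [3.14, -0.003, -3.066]
force: [-0.0, -0.1, -1.2]
finger_gap: 0.0131
finger_force: 78.3
[ 0.54890427 -0.09823531  0.19806236] [ 3.14036169e+00 -2.56320980e-03 -3.06612664e+00] 4.65 [-0.0054153  -0.13109448 -1.17391277] [ 0.134272    0.42655562 -0.05042889  2.01494483  0.03101208  0.7035386
  1.71090831]
```

View pics/w2.png

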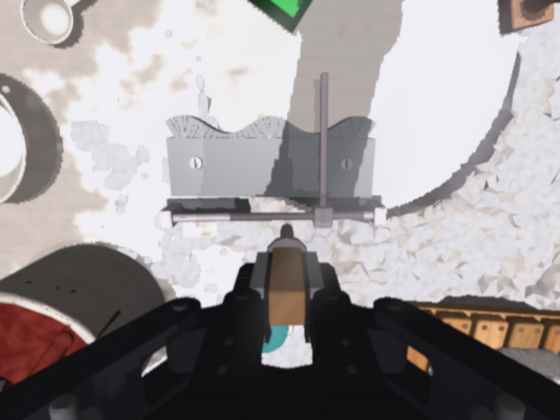

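Wrist view: the whole template is seen. Crests lie at rows ~117 and columns ~180/270/360, the rail ends are at (166,218) and (380,215), and the pointer arm runs from (325,72) to (323,215). I extract the edge rows per column.

```bash
python3 - <<'E'
from h import *
im=np.load("pics/w2.npy");st=np.load("pics/st2.npy",allow_pickle=True).item();C=cam("wrist",st)
g=cv2.GaussianBlur(cv2.cvtColor(im,cv2.COLOR_RGB2GRAY),(3,3),0).astype(float)
P=[]
for u in range(170,375,6):
    c=g[100:142,u];d=np.diff(c);k=d.argmin();v=100+k+.5
    p=onz(C,(u,v),.025);P.append((u,v,d[k],*p[:2]))
for q in P:print(np.round(q,4).tolist())
for n,u,z in(("railL",(380,215),.04),("railR",(166,218),.04),("armtip",(325,73),.035),("armroot",(323,205),.035),("plate bl",(375,196),.025),("plate br",(168,197),.025)):print(n,onz(C,u,z).round(4))
T=cam("top");
print("arm tip tri",tri(ray(C,(325,73)),ray(T,(330.1,240.1))))
E
```

```text
[170.0, 136.5, -21.0, 0.5056, -0.2084]
[176.0, 115.5, -16.0, 0.4867, -0.2027]
[182.0, 114.5, -20.0, 0.4854, -0.1973]
[188.0, 114.5, -25.0, 0.485, -0.1919]
[194.0, 115.5, -37.0, 0.4855, -0.1865]
[200.0, 118.5, -39.0, 0.4877, -0.1811]
[206.0, 121.5, -36.0, 0.4899, -0.1757]
[212.0, 125.5, -43.0, 0.493, -0.1702]
[218.0, 128.5, -30.0, 0.4952, -0.1647]
[224.0, 130.5, -42.0, 0.4966, -0.1592]
[230.0, 131.5, -27.0, 0.4971, -0.1538]
[236.0, 131.5, -23.0, 0.4966, -0.1483]
[242.0, 128.5, -17.0, 0.4936, -0.143]
[248.0, 124.5, -14.0, 0.4896, -0.1377]
[254.0, 121.5, -18.0, 0.4866, -0.1324]
[260.0, 130.5, -9.0, 0.4941, -0.1265]
[266.0, 115.5, -20.0, 0.4806, -0.1219]
[272.0, 115.5, -14.0, 0.4802, -0.1165]
[278.0, 116.5, -14.0, 0.4806, -0.111]
[284.0, 119.5, -20.0, 0.4828, -0.1054]
[290.0, 122.5, -18.0, 0.485, -0.0998]
[296.0, 126.5, -19.0, 0.4881, -0.0941]
[302.0, 129.5, -21.0, 0.4904, -0.0884]
[308.0, 131.5, -22.0, 0.4917, -0.0828]
[314.0, 132.5, -19.0, 0.4922, -0.0773]
[320.0, 131.5, -10.0, 0.4909, -0.0719]
[326.0, 127.5, -5.0, 0.4869, -0.0668]
[332.0, 125.5, -26.0, 0.4848, -0.0616]
[338.0, 121.5, -28.0, 0.4809, -0.0566]
[344.0, 118.5, -29.0, 0.4779, -0.0515]
[350.0, 116.5, -26.0, 0.4757, -0.0463]
[356.0, 115.5, -21.0, 0.4745, -0.041]
[362.0, 116.5, -21.0, 0.4749, -0.0355]
[368.0, 117.5, -32.0, 0.4754, -0.0299]
[374.0, 137.5, -15.0, 0.4925, -0.022]
railL [ 0.5614 -0.0102  0.04  ]
railR [ 0.5792 -0.2082  0.04  ]
armtip [ 0.4424 -0.0736  0.035 ]
armroot [ 0.557  -0.0633  0.035 ]
plate bl [ 0.5469 -0.0132  0.025 ]
plate br [ 0.5627 -0.2111  0.025 ]
arm tip tri (array([ 0.44260597, -0.07220101,  0.03019694]), [np.float64(0.0012556165008294365), np.float64(0.0012556165008294458)])
```

```bash
cat > fit.py <<'E'
from h import *
from scipy.optimize import least_squares
im=np.load("pics/w2.npy");st=np.load("pics/st2.npy",allow_pickle=True).item();C=cam("wrist",st)
g=cv2.GaussianBlur(cv2.cvtColor(im,cv2.COLOR_RGB2GRAY),(3,3),0).astype(float)
P=[]
for u in range(176,371,3):
    c=g[100:136,u];d=np.diff(c);k=d.argmin()
    if d[k]<-12:P.append(onz(C,(u,100+k+.5),.025)[:2])
P=np.array(P)*1e3;K=2*np.pi/80
def res(p):
    c,s=np.cos(p[2]),np.sin(p[2]);q=(P-p[:2])@np.array([[c,-s],[s,c]])
    return (q[:,0]+8*np.cos(K*q[:,1]))/np.sqrt(1+(8*K*np.sin(K*q[:,1]))**2)
f=least_squares(res,[484,-115,.08],loss="soft_l1",f_scale=.5)
print(f.x,np.degrees(f.x[2]),np.abs(f.fun).round(1).tolist())
E
python3 fit.py
```

```text
[ 4.87149317e+02 -1.16691107e+02  6.53360751e-02] 3.743481355856597 [1.1, 1.0, 0.8, 0.3, 0.5, 0.7, 1.1, 0.9, 0.8, 1.5, 1.4, 1.2, 1.0, 1.3, 1.4, 1.1, 0.5, 0.4, 0.1, 0.8, 0.2, 0.6, 0.4, 0.4, 1.1, 1.0, 0.6, 0.5, 1.0, 1.0, 0.7, 0.9, 0.0, 1.2, 0.7, 0.7, 0.8, 0.8, 0.9, 0.3, 0.1, 0.2, 0.0, 0.4, 1.2, 2.1, 1.5, 1.6, 1.7, 1.9, 1.3, 1.7, 0.6, 0.6, 0.0, 0.2, 1.0, 0.6, 0.6]
```

```bash
python3 -m handwheel '{"linear":[[16,13,0],[25,21,0],[25,21,10],[16.3,13.4,30],[0,0,30],[0,0,28],[0,0,22],[0,0,12],[0,0,7],[0,0,0],[0,0,0],[0,0,0]],"roll":[0,0.6,0,0,0,0,0,0,0,0,0,0]}'
cat > av.py <<'E'
import sys
from h import *
E0=np.array([.4871,-.1167]);YE=.0653
def av(n):
    L=[]
    for i in range(n):
        get_image("side");s=r.get_state();L.append(np.r_[s["tool_pos"]*1e3,s["tcp_rot"][2],s["force"],s["torque"]])
    L=np.array(L);m=L.mean(0);c,s=np.cos(YE),np.sin(YE);R=np.array([[c,s],[-s,c]])
    print("t",s_t(), "E xy",(R@(m[:2]-E0*1e3)).round(2),"z",m[2].round(2),"yaw",m[3].round(4),"F_E",(R@m[4:6]).round(2),"Fz",m[6].round(2),"T_E",(R@m[7:9]).round(3),"sd",L.std(0).round(2).tolist() if n>2 else "")
def s_t():return round(r.get_state()["time_s"],2)
if __name__=="__main__":av(int(sys.argv[1]))
E
python3 av.py 10
```

```text
time_s: 5.7
tool_pos: [0.4636, -0.0364, 0.0611]
tcp_rot: [3.141, 0.002, -3.075]
force: [1.0, -0.3, -0.4]
finger_gap: 0.0128
finger_force: 78.2
t 6.2 E xy [-18.49  81.11] z 60.9 yaw -3.0761 F_E [-0.37 -0.05] Fz -0.56 T_E [-0.01  -0.015] sd [0.24, 0.14, 0.28, 0.0, 0.56, 0.46, 0.32, 0.03, 0.04, 0.03]
```

```bash
python3 -m handwheel '{"linear":[[-1,0,1],[-1,0,0.5],[-1,0,0],[-0.7,0,0],[-0.3,0,0]],"roll":[0,0,0,0,0]}'; python3 av.py 3
```

```text
time_s: 6.62
tool_pos: [0.4672, -0.0367, 0.0588]
tcp_rot: [-3.142, 0.0, -3.076]
force: [0.2, -1.0, -0.3]
finger_gap: 0.0132
finger_force: 78.2
t 6.77 E xy [-14.78  81.14] z 58.79 yaw -3.076 F_E [-0.25 -0.28] Fz -0.74 T_E [-0.017  0.003] sd [0.1, 0.0, 0.0, 0.0, 0.31, 0.27, 0.74, 0.05, 0.01, 0.02]
```

```bash
python3 -m handwheel '{"linear":[[-0.3,0,0],[-0.3,0,0],[-0.2,0,0]],"roll":[0,0,0]}'; python3 av.py 3
```

```text
time_s: 7.02
tool_pos: [0.4678, -0.0366, 0.0588]
tcp_rot: [-3.142, 0.0, -3.076]
force: [0.0, 0.4, -0.4]
finger_gap: 0.0127
finger_force: 78.2
t 7.17 E xy [-14.09  81.14] z 58.82 yaw -3.076 F_E [-0.12 -0.14] Fz -0.72 T_E [-0.02   0.021] sd [0.03, 0.02, 0.0, 0.0, 0.66, 0.43, 0.22, 0.01, 0.02, 0.01]
```

```bash
python3 -m handwheel '{"linear":[[-0.4,0,0],[-0.4,0,0],[-0.2,0,0]],"roll":[0,0,0]}'; python3 av.py 2;  python3 -m handwheel '{"linear":[[-0.3,0,0],[-0.2,0,0]],"roll":[0,0]}'; python3 av.py 2
```

```text
time_s: 7.42
tool_pos: [0.4688, -0.0366, 0.0588]
tcp_rot: [-3.142, 0.0, -3.076]
force: [0.4, -0.2, 0.1]
finger_gap: 0.0132
finger_force: 78.2
t 7.52 E xy [-13.    81.15] z 58.81 yaw -3.076 F_E [-0.14 -0.2 ] Fz -0.92 T_E [-0.033 -0.005] sd 
time_s: 7.68
tool_pos: [0.4692, -0.0365, 0.0588]
tcp_rot: [-3.142, 0.0, -3.076]
force: [-0.2, -0.3, -0.2]
finger_gap: 0.0128
finger_force: 78.2
t 7.78 E xy [-12.53  81.16] z 58.82 yaw -3.076 F_E [-0.25 -0.5 ] Fz -0.51 T_E [0.013 0.03 ] sd
```

```bash
python3 -m handwheel '{"linear":[[-0.3,0,0],[-0.2,0,0]],"roll":[0,0]}'; python3 av.py 3
```

```text
time_s: 7.95
tool_pos: [0.4697, -0.0365, 0.0588]
tcp_rot: [-3.142, 0.0, -3.076]
force: [0.0, 0.3, -0.7]
finger_gap: 0.0128
finger_force: 78.2
t 8.1 E xy [-12.04  81.15] z 58.82 yaw -3.076 F_E [-0.11  0.13] Fz -0.78 T_E [ 0.005 -0.022] sd [0.02, 0.02, 0.01, 0.0, 0.49, 0.19, 0.19, 0.04, 0.03, 0.04]
```

```bash
python3 -m handwheel '{"linear":[[-0.3,0,0],[-0.2,0,0]],"roll":[0,0]}'; python3 av.py 3
```

```text
time_s: 8.27
tool_pos: [0.4702, -0.0365, 0.0588]
tcp_rot: [-3.142, 0.0, -3.076]
force: [1.4, 0.9, -1.2]
finger_gap: 0.0124
finger_force: 78.2
t 8.42 E xy [-11.53  81.14] z 58.82 yaw -3.076 F_E [ 0.28 -0.06] Fz -0.66 T_E [-0.007 -0.013] sd [0.02, 0.0, 0.01, 0.0, 0.23, 0.32, 0.26, 0.01, 0.02, 0.02]
```

```bash
python3 -m handwheel '{"linear":[[-0.2,0,0],[-0.2,0,0]],"roll":[0,0]}'; python3 av.py 3
```

```text
time_s: 8.58
tool_pos: [0.4706, -0.0365, 0.0588]
tcp_rot: [-3.142, -0.0, -3.076]
force: [0.2, 0.3, -0.1]
finger_gap: 0.0128
finger_force: 78.2
t 8.73 E xy [-11.13  81.15] z 58.84 yaw -3.076 F_E [ 0.19 -0.14] Fz -0.93 T_E [ 0.001 -0.018] sd [0.03, 0.02, 0.0, 0.0, 0.3, 0.3, 0.57, 0.03, 0.03, 0.02]
```

```bash
python3 -m handwheel '{"linear":[[-0.2,0,0],[-0.2,0,0]],"roll":[0,0]}'; python3 av.py 3
```

```text
time_s: 8.9
tool_pos: [0.471, -0.0365, 0.0588]
tcp_rot: [-3.142, -0.0, -3.076]
force: [-0.4, -0.3, -0.7]
finger_gap: 0.0132
finger_force: 78.2
t 9.05 E xy [-10.77  81.14] z 58.81 yaw -3.076 F_E [-0.    0.42] Fz -0.65 T_E [-0.016 -0.013] sd [0.04, 0.01, 0.01, 0.0, 0.27, 0.15, 0.15, 0.03, 0.02, 0.02]
```

```bash
python3 -m handwheel '{"linear":[[-0.2,0,0],[-0.2,0,0]],"roll":[0,0]}'; python3 av.py 3
```

```text
time_s: 9.22
tool_pos: [0.4714, -0.0364, 0.0588]
tcp_rot: [-3.142, 0.0, -3.076]
force: [0.1, 0.2, -1.1]
finger_gap: 0.0128
finger_force: 78.2
t 9.37 E xy [-10.41  81.15] z 58.81 yaw -3.076 F_E [-0.04  0.21] Fz -0.79 T_E [-0.012 -0.01 ] sd [0.01, 0.01, 0.0, 0.0, 0.26, 0.49, 0.81, 0.01, 0.02, 0.01]
```

```bash
python3 -m handwheel '{"linear":[[-0.2,0,0],[-0.2,0,0]],"roll":[0,0]}'; python3 av.py 3
```

```text
time_s: 9.53
tool_pos: [0.4715, -0.0364, 0.0588]
tcp_rot: [-3.142, -0.001, -3.076]
force: [-0.6, -0.8, -0.3]
finger_gap: 0.0128
finger_force: 78.3
t 9.68 E xy [-10.3   81.13] z 58.79 yaw -3.0761 F_E [-0.18 -0.38] Fz -0.28 T_E [-0.012  0.127] sd [0.01, 0.01, 0.01, 0.0, 0.19, 0.4, 0.29, 0.01, 0.02, 0.04]
```

```bash
python3 av.py 4;python3 -m handwheel '{"linear":[[-0.1,0,0],[-0.1,0,0]],"roll":[0,0]}'; python3 av.py 5
```

```text
t 9.88 E xy [-10.29  81.14] z 58.78 yaw -3.076 F_E [-0.48 -0.43] Fz 0.17 T_E [-0.012  0.17 ] sd [0.01, 0.02, 0.0, 0.0, 0.21, 0.59, 0.2, 0.02, 0.02, 0.02]
time_s: 10.05
tool_pos: [0.4716, -0.0364, 0.0588]
tcp_rot: [-3.142, -0.001, -3.076]
force: [-1.2, 0.3, 0.5]
finger_gap: 0.0129
finger_force: 78.3
t 10.3 E xy [-10.23  81.13] z 58.77 yaw -3.076 F_E [-1.04  0.07] Fz 0.37 T_E [0.023 0.333] sd [0.02, 0.02, 0.01, 0.0, 0.38, 0.46, 0.28, 0.04, 0.03, 0.03]
```

```bash
cat > plan.py <<'E'
import sys,json,os
from av import *
from scipy.optimize import least_squares
k=2*np.pi/80
# usage: plan.py cmdx cmdy dy depth  -> measure (2 reads), log contact point, refit, print 12 rows
cx,cy,dy,dep=map(float,sys.argv[1:5]);n=int(sys.argv[5]) if len(sys.argv)>5 else 12
T=[];c,s=np.cos(YE),np.sin(YE);R=np.array([[c,s],[-s,c]])
for i in range(2):
    get_image("side");st=r.get_state();T.append(np.r_[R@(st["tool_pos"][:2]*1e3-E0*1e3),st["tool_pos"][2]*1e3,R@st["force"][:2],R@st["torque"][:2]])
m=np.mean(T,0)
L=json.load(open("log.json")) if os.path.exists("log.json") else []
if not(L and abs(L[-1][1]-m[1])<.3):L.append(m[:2].tolist());json.dump(L,open("log.json","w"))
def path(p,t):  # pin centre and inward normal for edge parameter t
    a,b,y0=p;x=a+b*t-8*np.cos(k*(t-y0));g=b+8*k*np.sin(k*(t-y0));N=np.array([np.ones_like(g),-g])/np.sqrt(1+g*g)
    return np.array([x,t])-4*N,N
tt=np.linspace(-100,100,4001)
def xc(p,y):
    P,_=path(p,tt);return np.interp(y,P[1],P[0])
A=np.array(L)
f=least_squares(lambda p:np.r_[(xc(p,A[:,1])-A[:,0])/.15,(p-[1.7,0,0])/[2,.03,1.5]],[1.7,0,0]);p=f.x
print("t",round(st["time_s"],2),"meas",m[:3].round(2),"F",m[3:5].round(1),"Ft/.28",(np.array([-m[6],m[5]])/.28).round(2),"dev",(cx-m[0]).round(2),(cy-m[1]).round(2),"fit",p.round(3),"res",(xc(p,A[:,1])-A[:,0]).round(2)[-4:])
P,N=path(p,tt);Q=P+dep*N;ys=cy-dy*np.arange(1,n+1)/n
o=np.argsort(Q[1]);xs=np.interp(ys,Q[1][o],Q[0][o])
pts=np.c_[np.r_[cx,xs],np.r_[cy,ys]];pts=pts.round(1)+[cx-round(cx,1),cy-round(cy,1)]
d=np.diff(pts,axis=0);rows=[[round(-a,1)+0,round(b,1),0] for a,b in d]
print(json.dumps(rows).replace(" ",""),"end cmd",pts[-1].round(2))
E
python3 -m handwheel '{"linear":[[-0.3,0,0],[-0.3,0,0],[-0.2,0,0]],"roll":[0,0,0]}'; python3 plan.py -9.0 81.14 8 1.4
```

```text
time_s: 10.55
tool_pos: [0.4718, -0.0364, 0.0587]
tcp_rot: [-3.142, -0.002, -3.076]
force: [-3.4, 0.1, 1.0]
finger_gap: 0.0133
finger_force: 78.3
t 10.65 meas [-10.01  81.14  58.71] F [-2.8 -0.2] Ft/.28 [-2.92  0.14] dev 1.01 0.0 fit [ 1.807  0.002 -0.003] res [-0.]
[[-0.4,-0.6,0],[0.0,-0.7,0],[0.0,-0.7,0],[0.0,-0.6,0],[-0.1,-0.7,0],[0.0,-0.7,0],[-0.1,-0.6,0],[-0.1,-0.7,0],[-0.2,-0.7,0],[-0.1,-0.6,0],[-0.2,-0.7,0],[-0.2,-0.7,0]] end cmd [-7.6  73.14]
```

```bash
python3 -m handwheel '{"linear":[[-0.4,-0.6,0],[0.0,-0.7,0],[0.0,-0.7,0],[0.0,-0.6,0],[-0.1,-0.7,0],[0.0,-0.7,0],[-0.1,-0.6,0],[-0.1,-0.7,0],[-0.2,-0.7,0],[-0.1,-0.6,0],[-0.2,-0.7,0],[-0.2,-0.7,0]],"roll":[0,0,0,0,0,0,0,0,0,0,0,0]}' | sed -n 4p; python3 plan.py -7.6 73.14 8 1.4
```

```text
force: [-3.9, 2.0, -0.9]
t 11.75 meas [-9.09 73.01 58.45] F [-4.9  1.6] Ft/.28 [-4.54  1.5 ] dev 1.49 0.13 fit [ 1.779  0.002 -0.092] res [-0.  0.]
[[-0.1,-0.6,0],[-0.2,-0.7,0],[-0.3,-0.7,0],[-0.2,-0.6,0],[-0.3,-0.7,0],[-0.3,-0.7,0],[-0.3,-0.6,0],[-0.3,-0.7,0],[-0.3,-0.7,0],[-0.3,-0.6,0],[-0.4,-0.7,0],[-0.3,-0.7,0]] end cmd [-4.3  65.14]
```

```bash
python3 -m handwheel '{"linear":[[-0.1,-0.6,0],[-0.2,-0.7,0],[-0.3,-0.7,0],[-0.2,-0.6,0],[-0.3,-0.7,0],[-0.3,-0.7,0],[-0.3,-0.6,0],[-0.3,-0.7,0],[-0.3,-0.7,0],[-0.3,-0.6,0],[-0.4,-0.7,0],[-0.3,-0.7,0]],"roll":[0,0,0,0,0,0,0,0,0,0,0,0]}' | sed -n 4p; python3 plan.py -4.3 65.14 8 1.3
```

```text
force: [-4.5, -0.2, -0.4]
t 12.85 meas [-5.58 64.4  58.53] F [-5.   0.2] Ft/.28 [-4.81  0.17] dev 1.28 0.74 fit [ 1.662  0.004 -0.26 ] res [ 0.02 -0.04  0.03]
[[-0.2,-0.6,0],[-0.4,-0.7,0],[-0.4,-0.7,0],[-0.3,-0.6,0],[-0.4,-0.7,0],[-0.4,-0.7,0],[-0.5,-0.6,0],[-0.4,-0.7,0],[-0.4,-0.7,0],[-0.4,-0.6,0],[-0.4,-0.7,0],[-0.4,-0.7,0]] end cmd [ 0.3  57.14]
```

```bash
python3 -m handwheel '{"linear":[[-0.2,-0.6,0],[-0.4,-0.7,0],[-0.4,-0.7,0],[-0.3,-0.6,0],[-0.4,-0.7,0],[-0.4,-0.7,0],[-0.5,-0.6,0],[-0.4,-0.7,0],[-0.4,-0.7,0],[-0.4,-0.6,0],[-0.4,-0.7,0],[-0.4,-0.7,0]],"roll":[0,0,0,0,0,0,0,0,0,0,0,0]}' | sed -n 4p; python3 plan.py 0.3 57.14 8 1.3
```

```text
force: [-5.1, -0.3, -0.8]
t 13.95 meas [-0.78 56.37 58.6 ] F [-4.5 -0.3] Ft/.28 [-4.84  0.09] dev 1.08 0.77 fit [ 1.49   0.006 -0.252] res [ 0.02 -0.05  0.01  0.02]
[[-0.4,-0.6,0],[-0.4,-0.7,0],[-0.4,-0.7,0],[-0.4,-0.6,0],[-0.4,-0.7,0],[-0.4,-0.7,0],[-0.4,-0.6,0],[-0.3,-0.7,0],[-0.4,-0.7,0],[-0.3,-0.6,0],[-0.3,-0.7,0],[-0.4,-0.7,0]] end cmd [ 4.8  49.14]
```

```bash
python3 -m handwheel '{"linear":[[-0.4,-0.6,0],[-0.4,-0.7,0],[-0.4,-0.7,0],[-0.4,-0.6,0],[-0.4,-0.7,0],[-0.4,-0.7,0],[-0.4,-0.6,0],[-0.3,-0.7,0],[-0.4,-0.7,0],[-0.3,-0.6,0],[-0.3,-0.7,0],[-0.4,-0.7,0]],"roll":[0,0,0,0,0,0,0,0,0,0,0,0]}' | sed -n 4p; python3 plan.py 4.8 49.14 9 1.3
```

```text
force: [-4.8, 0.7, -0.5]
t 15.05 meas [ 3.46 48.98 58.53] F [-4.9  1.1] Ft/.28 [-5.04  1.02] dev 1.34 0.16 fit [ 1.684  0.004 -0.315] res [-0.05  0.01  0.03 -0.01]
[[-0.3,-0.7,0],[-0.4,-0.8,0],[-0.2,-0.7,0],[-0.3,-0.8,0],[-0.2,-0.7,0],[-0.3,-0.8,0],[-0.1,-0.7,0],[-0.2,-0.8,0],[-0.1,-0.7,0],[-0.1,-0.8,0],[-0.1,-0.7,0],[0.0,-0.8,0]] end cmd [ 7.1  40.14]
```

```bash
python3 -m handwheel '{"linear":[[-0.3,-0.7,0],[-0.4,-0.8,0],[-0.2,-0.7,0],[-0.3,-0.8,0],[-0.2,-0.7,0],[-0.3,-0.8,0],[-0.1,-0.7,0],[-0.2,-0.8,0],[-0.1,-0.7,0],[-0.1,-0.8,0],[-0.1,-0.7,0],[0.0,-0.8,0]],"roll":[0,0,0,0,0,0,0,0,0,0,0,0]}' | sed -n 4p; python3 plan.py 7.1 40.14 9 1.3
```

```text
force: [-5.0, 3.2, -0.4]
t 16.15 meas [ 5.96 40.91 58.52] F [-4.2  3. ] Ft/.28 [-4.56  2.78] dev 1.14 -0.77 fit [ 2.001 -0.    -0.472] res [-0.02  0.03  0.03 -0.03]
[[-0.2,-0.7,0],[0.0,-0.8,0],[0.1,-0.7,0],[0.1,-0.8,0],[0.1,-0.7,0],[0.1,-0.8,0],[0.2,-0.7,0],[0.2,-0.8,0],[0.2,-0.7,0],[0.3,-0.8,0],[0.3,-0.7,0],[0.3,-0.8,0]] end cmd [ 5.4  31.14]
```

```bash
python3 -m handwheel '{"linear":[[-0.2,-0.7,0],[0.0,-0.8,0],[0.1,-0.7,0],[0.1,-0.8,0],[0.1,-0.7,0],[0.1,-0.8,0],[0.2,-0.7,0],[0.2,-0.8,0],[0.2,-0.7,0],[0.3,-0.8,0],[0.3,-0.7,0],[0.3,-0.8,0]],"roll":[0,0,0,0,0,0,0,0,0,0,0,0]}' | sed -n 4p; python3 plan.py 5.4 31.14 8 1.2
```

```text
force: [-5.4, 6.0, -0.7]
t 17.25 meas [ 5.14 33.48 58.57] F [-4.  6.] Ft/.28 [-3.72  5.6 ] dev 0.26 -2.34 fit [ 2.192e+00 -2.000e-03 -6.060e-01] res [ 0.01  0.05  0.06 -0.06]
[[0.2,-0.6,0],[0.3,-0.7,0],[0.3,-0.7,0],[0.4,-0.6,0],[0.3,-0.7,0],[0.4,-0.7,0],[0.3,-0.6,0],[0.4,-0.7,0],[0.4,-0.7,0],[0.4,-0.6,0],[0.4,-0.7,0],[0.4,-0.7,0]] end cmd [ 1.2  23.14]
```

```bash
python3 -m handwheel '{"linear":[[0.3,-0.6,0],[0.3,-0.7,0],[0.4,-0.7,0],[0.4,-0.6,0],[0.3,-0.7,0],[0.4,-0.7,0],[0.3,-0.6,0],[0.4,-0.7,0],[0.4,-0.7,0],[0.4,-0.6,0],[0.4,-0.7,0],[0.4,-0.7,0]],"roll":[0,0,0,0,0,0,0,0,0,0,0,0]}' | sed -n 4p; python3 plan.py 1.0 23.14 8 1.1
```

```text
force: [-3.6, 7.9, -1.3]
t 18.35 meas [ 1.79 26.19 58.72] F [-3.  8.] Ft/.28 [-3.03  7.05] dev -0.79 -3.05 fit [ 2.275 -0.003 -0.675] res [ 0.05  0.09  0.01 -0.08]
[[0.2,-0.6,0],[0.5,-0.7,0],[0.4,-0.7,0],[0.4,-0.6,0],[0.4,-0.7,0],[0.4,-0.7,0],[0.4,-0.6,0],[0.4,-0.7,0],[0.4,-0.7,0],[0.4,-0.6,0],[0.4,-0.7,0],[0.4,-0.7,0]] end cmd [-3.7  15.14]
```

```bash
python3 -m handwheel '{"linear":[[0.4,-0.6,0],[0.5,-0.6,0],[0.5,-0.7,0],[0.5,-0.6,0],[0.5,-0.7,0],[0.4,-0.7,0],[0.4,-0.6,0],[0.4,-0.7,0]],"roll":[0,0,0,0,0,0,0,0]}' | sed -n 4p; python3 plan.py -2.6 17.94 8 0.7
```

```text
force: [-2.7, 7.8, -0.7]
t 19.12 meas [-1.34 21.06 58.8 ] F [-2.   7.7] Ft/.28 [-2.54  7.3 ] dev -1.26 -3.12 fit [ 2.303 -0.004 -0.694] res [ 0.11  0.04 -0.05 -0.05]
[[0.3,-0.6,0],[0.4,-0.7,0],[0.4,-0.7,0],[0.4,-0.6,0],[0.3,-0.7,0],[0.4,-0.7,0],[0.3,-0.6,0],[0.4,-0.7,0],[0.3,-0.7,0],[0.3,-0.6,0],[0.3,-0.7,0],[0.3,-0.7,0]] end cmd [-6.7   9.94]
```

```bash
python3 -m handwheel '{"linear":[[0.5,-0.6,0],[0.6,-0.7,0],[0.5,-0.7,0],[0.5,-0.6,0],[0.4,-0.7,0],[0.4,-0.7,0],[0.3,-0.6,0],[0.3,-0.7,0]],"roll":[0,0,0,0,0,0,0,0]}' | sed -n 4p; python3 plan.py -6.1 12.64 8 0.8
```

```text
force: [-2.8, 7.4, -0.4]
t 19.88 meas [-4.8  15.25 58.85] F [-2.4  7.1] Ft/.28 [-2.54  6.61] dev -1.3 -2.61 fit [ 2.331 -0.004 -0.698] res [ 0.05 -0.03 -0.03 -0.05]
[[-0.4,-0.6,0],[0.3,-0.7,0],[0.3,-0.7,0],[0.3,-0.6,0],[0.2,-0.7,0],[0.3,-0.7,0],[0.2,-0.6,0],[0.3,-0.7,0],[0.2,-0.7,0],[0.2,-0.6,0],[0.1,-0.7,0],[0.2,-0.7,0]] end cmd [-8.3   4.64]
```

```bash
python3 -m handwheel '{"linear":[[0.3,-0.6,0],[0.3,-0.7,0],[0.3,-0.7,0],[0.2,-0.6,0],[0.2,-0.7,0],[0.2,-0.7,0],[0.2,-0.6,0],[0.2,-0.7,0],[0.1,-0.7,0],[0.1,-0.6,0],[0.1,-0.7,0],[0,-0.7,0]],"roll":[0,0,0,0,0,0,0,0,0,0,0,0]}' | sed -n 4p; python3 plan.py -8.3 4.64 8 1.2
```

```text
force: [-3.9, 6.2, 0.4]
t 20.98 meas [-8.37  7.14 58.63] F [-3.9  6.5] Ft/.28 [-3.63  5.95] dev 0.07 -2.5 fit [ 2.367 -0.005 -0.681] res [-0.02 -0.02 -0.04 -0.05]
[[-0.3,-0.6,0],[0.1,-0.7,0],[0.1,-0.7,0],[0.1,-0.6,0],[0.1,-0.7,0],[0.0,-0.7,0],[0.0,-0.6,0],[0.0,-0.7,0],[0.0,-0.7,0],[0.0,-0.6,0],[-0.1,-0.7,0],[0.0,-0.7,0]] end cmd [-8.3  -3.36]
```

```bash
python3 -m handwheel '{"linear":[[0.1,-0.6,0],[0.1,-0.7,0],[0,-0.7,0],[0.1,-0.6,0],[0,-0.7,0],[0,-0.7,0],[0,-0.6,0],[0,-0.7,0],[0,-0.7,0],[-0.1,-0.6,0],[-0.1,-0.7,0],[-0.1,-0.7,0]],"roll":[0,0,0,0,0,0,0,0,0,0,0,0]}' | sed -n 4p; python3 plan.py -8.3 -3.36 9 1.3
```

```text
force: [-5.4, 4.0, -0.1]
t 22.08 meas [-9.57 -2.1  58.47] F [-4.9  3.2] Ft/.28 [-4.79  3.46] dev 1.27 -1.26 fit [ 2.372 -0.005 -0.676] res [-0.02 -0.03 -0.05 -0.01]
[[-0.2,-0.7,0],[-0.2,-0.8,0],[-0.1,-0.7,0],[-0.2,-0.8,0],[-0.2,-0.7,0],[-0.2,-0.8,0],[-0.3,-0.7,0],[-0.2,-0.8,0],[-0.3,-0.7,0],[-0.3,-0.8,0],[-0.3,-0.7,0],[-0.4,-0.8,0]] end cmd [ -5.4  -12.36]
```

```bash
python3 -m handwheel '{"linear":[[-0.1,-0.7,0],[-0.1,-0.8,0],[-0.1,-0.7,0],[-0.2,-0.8,0],[-0.2,-0.7,0],[-0.2,-0.8,0],[-0.3,-0.7,0],[-0.2,-0.8,0],[-0.3,-0.7,0],[-0.3,-0.8,0],[-0.3,-0.7,0],[-0.4,-0.8,0]],"roll":[0,0,0,0,0,0,0,0,0,0,0,0]}' | sed -n 4p; python3 plan.py -5.6 -12.36 9 1.3
```

```text
force: [-4.4, 1.6, -0.9]
t 23.18 meas [ -6.84 -12.59  58.52] F [-4.   1.9] Ft/.28 [-4.68  1.4 ] dev 1.24 0.23 fit [ 2.347 -0.004 -0.706] res [-0.04 -0.06 -0.04  0.04]
[[-0.5,-0.7,0],[-0.4,-0.8,0],[-0.3,-0.7,0],[-0.5,-0.8,0],[-0.4,-0.7,0],[-0.4,-0.8,0],[-0.4,-0.7,0],[-0.5,-0.8,0],[-0.5,-0.7,0],[-0.4,-0.8,0],[-0.5,-0.7,0],[-0.5,-0.8,0]] end cmd [ -0.3  -21.36]
```

```bash
python3 -m handwheel '{"linear":[[-0.5,-0.7,0],[-0.4,-0.8,0],[-0.3,-0.7,0],[-0.5,-0.8,0],[-0.4,-0.7,0],[-0.4,-0.8,0],[-0.4,-0.7,0],[-0.5,-0.8,0],[-0.5,-0.7,0],[-0.4,-0.8,0],[-0.5,-0.7,0],[-0.5,-0.8,0]],"roll":[0,0,0,0,0,0,0,0,0,0,0,0]}' | sed -n 4p; python3 plan.py -0.3 -21.36 9 1.3
```

```text
force: [-6.0, 0.5, 0.7]
t 24.28 meas [ -1.54 -21.96  58.53] F [-5.   0.8] Ft/.28 [-4.77  0.78] dev 1.24 0.6 fit [ 2.338 -0.004 -0.718] res [-0.07 -0.05  0.02  0.03]
[[-0.4,-0.7,0],[-0.5,-0.8,0],[-0.5,-0.7,0],[-0.4,-0.8,0],[-0.5,-0.7,0],[-0.5,-0.8,0],[-0.4,-0.7,0],[-0.4,-0.8,0],[-0.5,-0.7,0],[-0.4,-0.8,0],[-0.4,-0.7,0],[-0.4,-0.8,0]] end cmd [  5.   -30.36]
```

```bash
python3 -m handwheel '{"linear":[[-0.4,-0.7,0],[-0.5,-0.8,0],[-0.5,-0.7,0],[-0.4,-0.8,0],[-0.5,-0.7,0],[-0.5,-0.8,0],[-0.4,-0.7,0],[-0.4,-0.8,0],[-0.5,-0.7,0],[-0.4,-0.8,0],[-0.4,-0.7,0],[-0.4,-0.8,0]],"roll":[0,0,0,0,0,0,0,0,0,0,0,0]}' | sed -n 4p; python3 plan.py 5.0 -30.36 9 1.2
```

```text
force: [-4.7, 1.6, -0.4]
t 25.38 meas [  3.69 -30.84  58.51] F [-5.   0.6] Ft/.28 [-4.74  0.99] dev 1.31 0.48 fit [ 2.327 -0.004 -0.728] res [-0.06  0.01  0.01  0.05]
[[-0.2,-0.7,0],[-0.3,-0.8,0],[-0.4,-0.7,0],[-0.3,-0.8,0],[-0.3,-0.7,0],[-0.2,-0.8,0],[-0.2,-0.7,0],[-0.2,-0.8,0],[-0.2,-0.7,0],[-0.1,-0.8,0],[-0.2,-0.7,0],[0.0,-0.8,0]] end cmd [  7.6  -39.36]
```

```bash
python3 -m handwheel '{"linear":[[-0.2,-0.7,0],[-0.3,-0.8,0],[-0.4,-0.7,0],[-0.3,-0.8,0],[-0.3,-0.7,0],[-0.2,-0.8,0],[-0.2,-0.7,0],[-0.2,-0.8,0],[-0.2,-0.7,0],[-0.1,-0.8,0],[-0.2,-0.7,0],[0.0,-0.8,0]],"roll":[0,0,0,0,0,0,0,0,0,0,0,0]}' | sed -n 4p; python3 plan.py 7.6 -39.36 9 1.2
```

```text
force: [-4.7, 2.2, -0.3]
t 26.48 meas [  6.26 -38.86  58.44] F [-5.   2.9] Ft/.28 [-4.61  2.75] dev 1.34 -0.5 fit [ 2.313 -0.004 -0.73 ] res [-0.01 -0.02  0.02  0.09]
[[0.0,-0.7,0],[-0.1,-0.8,0],[0.1,-0.7,0],[0.0,-0.8,0],[0.1,-0.7,0],[0.1,-0.8,0],[0.1,-0.7,0],[0.2,-0.8,0],[0.2,-0.7,0],[0.3,-0.8,0],[0.2,-0.7,0],[0.3,-0.8,0]] end cmd [  6.1  -48.36]
```

```bash
python3 -m handwheel '{"linear":[[0.1,-0.7,0],[0.0,-0.8,0],[0.1,-0.7,0],[0.1,-0.8,0],[0.1,-0.7,0],[0.1,-0.8,0],[0.2,-0.7,0],[0.2,-0.8,0],[0.2,-0.7,0],[0.3,-0.8,0],[0.2,-0.7,0],[0.3,-0.8,0]],"roll":[0,0,0,0,0,0,0,0,0,0,0,0]}' | sed -n 4p; python3 plan.py 5.7 -48.36 6 0.8 8
```

```text
force: [-3.7, 5.8, -0.2]
t 27.58 meas [  5.48 -46.32  58.51] F [-4.3  5.3] Ft/.28 [-3.44  5.26] dev 0.22 -2.04 fit [ 2.304 -0.004 -0.722] res [-0.02  0.01  0.07  0.06]
[[0.3,-0.7,0],[0.4,-0.8,0],[0.3,-0.7,0],[0.4,-0.8,0],[0.4,-0.7,0],[0.4,-0.8,0],[0.4,-0.7,0],[0.4,-0.8,0]] end cmd [  2.7  -54.36]
```

```bash
python3 -m handwheel '{"linear":[[0.4,-0.7,0],[0.4,-0.8,0],[0.4,-0.7,0],[0.4,-0.8,0],[0.4,-0.7,0],[0.4,-0.8,0],[0.4,-0.7,0],[0.5,-0.8,0]],"roll":[0,0,0,0,0,0,0,0]}' | sed -n 4p; python3 plan.py 2.4 -54.36 6 0.6 8
```

```text
force: [-2.7, 6.2, -0.9]
t 28.35 meas [  3.06 -51.93  58.63] F [-2.9  6.5] Ft/.28 [-2.56  6.05] dev -0.66 -2.43 fit [ 2.301 -0.003 -0.718] res [0.01 0.07 0.05 0.02]
[[0.4,-0.7,0],[0.5,-0.8,0],[0.4,-0.7,0],[0.5,-0.8,0],[0.5,-0.7,0],[0.4,-0.8,0],[0.5,-0.7,0],[0.5,-0.8,0]] end cmd [ -1.3  -60.36]
```

```bash
python3 -m handwheel '{"linear":[[0.4,-0.7,0],[0.5,-0.8,0],[0.4,-0.7,0],[0.5,-0.8,0],[0.5,-0.7,0],[0.4,-0.8,0],[0.5,-0.7,0],[0.5,-0.8,0]],"roll":[0,0,0,0,0,0,0,0]}' | sed -n 4p; python3 plan.py -1.3 -60.36 4 0.6 8
```

```text
force: [-2.3, 7.2, -0.6]
t 29.12 meas [ -0.35 -57.85  58.69] F [-2.2  7.2] Ft/.28 [-2.37  6.32] dev -0.95 -2.51 fit [ 2.306 -0.004 -0.725] res [ 0.08  0.06  0.04 -0.05]
[[0.3,-0.5,0],[0.3,-0.5,0],[0.3,-0.5,0],[0.3,-0.5,0],[0.3,-0.5,0],[0.3,-0.5,0],[0.3,-0.5,0],[0.3,-0.5,0]] end cmd [ -3.7  -64.36]
```

```bash
python3 -m handwheel '{"linear":[[0.3,-0.5,0],[0.3,-0.5,0],[0.3,-0.5,0],[0.3,-0.5,0],[0.3,-0.5,0],[0.3,-0.5,0],[0.3,-0.5,0],[0.3,-0.5,0]],"roll":[0,0,0,0,0,0,0,0]}' | sed -n 4p; python3 plan.py -3.7 -64.36 2 0.6 5
```

```text
force: [-2.6, 7.9, -1.2]
t 29.88 meas [ -2.65 -61.67  58.69] F [-2.1  6.6] Ft/.28 [-2.23  6.75] dev -1.05 -2.69 fit [ 2.312 -0.004 -0.735] res [ 0.08  0.06 -0.03 -0.09]
[[0.2,-0.4,0],[0.2,-0.4,0],[0.2,-0.4,0],[0.2,-0.4,0],[0.2,-0.4,0]] end cmd [ -4.7  -66.36]
```

```bash
python3 -m handwheel '{"linear":[[0.2,-0.4,0],[0.2,-0.4,0],[0.2,-0.4,0],[0.2,-0.4,0],[0.2,-0.4,0]],"roll":[0,0,0,0,0]}' | sed -n 4p; python3 plan.py -4.7 -66.36 2 0.7 5
```

```text
force: [-2.9, 7.2, -0.9]
t 30.4 meas [ -3.77 -63.5   58.66] F [-2.3  7.4] Ft/.28 [-2.05  6.87] dev -0.93 -2.86 fit [ 2.315 -0.004 -0.739] res [ 0.07 -0.02 -0.08 -0.05]
[[0.1,-0.4,0],[0.2,-0.4,0],[0.2,-0.4,0],[0.2,-0.4,0],[0.2,-0.4,0]] end cmd [ -5.6  -68.36]
```

```bash
python3 -m handwheel '{"linear":[[0.2,-0.4,0],[0.2,-0.4,0],[0.2,-0.4,0],[0.2,-0.4,0],[0.1,-0.4,0]],"roll":[0,0,0,0,0]}' | sed -n 4p; python3 plan.py -5.6 -68.36 2 0.7 5
```

```text
force: [-2.5, 8.9, 0.3]
t 30.92 meas [ -4.35 -64.62  58.65] F [-1.9  8.7] Ft/.28 [-1.92  8.25] dev -1.25 -3.74 fit [ 2.32  -0.004 -0.744] res [-0.   -0.07 -0.04 -0.1 ]
[[0.2,-0.4,0],[0.2,-0.4,0],[0.1,-0.4,0],[0.2,-0.4,0],[0.2,-0.4,0]] end cmd [ -6.5  -70.36]
```

```bash
python3 -m handwheel '{"linear":[[0.2,-0.4,0],[0.1,-0.4,0],[0.2,-0.4,0]],"roll":[0,0,0]}' | sed -n 4p; python3 plan.py -6.1 -69.56 2 0.7 5
python3 - <<'E'
from h import *
im=get_image("top");cv2.imwrite("pics/top3.png",cv2.resize(im[185:260,300:400],None,fx=7,fy=7,interpolation=cv2.INTER_CUBIC)[:,:,::-1])
E
```

```text
force: [-2.2, 10.6, -0.4]
t 31.27 meas [ -4.43 -64.81  58.68] F [-1.5 11.3] Ft/.28 [-1.41  9.89] dev -1.67 -4.75 fit [ 2.32  -0.004 -0.744] res [-0.   -0.07 -0.04 -0.1 ]
[[0.2,-0.4,0],[0.2,-0.4,0],[0.1,-0.4,0],[0.2,-0.4,0],[0.1,-0.4,0]] end cmd [ -6.9  -71.56]
```

View pics/top3.png

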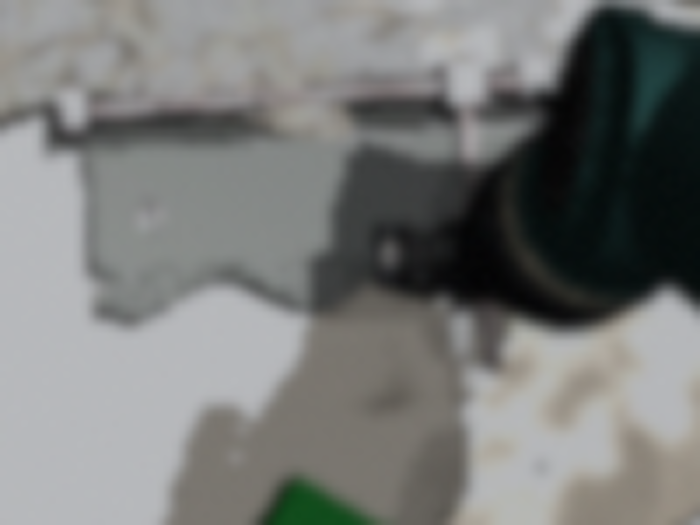

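The top view shows the pointer's slider at crop (467,85), close to the right post at (537,75). That puts it at y ≈ -69 mm. It no longer moves while the push force rises, so the pointer is at its stop. Next I retreat and lift.

```bash
python3 -m handwheel '{"linear":[[0.5,2,0],[2,2,0],[5.5,3,0],[6,3,0],[4,2,0],[0,0,-10],[0,0,-25],[0,0,-25],[0,0,-16],[0,0,0]],"roll":[0,0,0,0,0,0,0,0,0,0]}'|sed -n 2p
python3 -m handwheel '{"linear":[[-3.1,20,0],[-5.8,36,0],[-5.8,40,0],[-5.8,40,0],[-5.8,40,0],[-5.8,40,0],[-5.8,40,0],[-5.8,40,0],[-5.8,40,0],[-5.8,40,0],[-3.1,34.9,0]],"roll":[0,0,0,0,0,0,0,0,0,0,0]}'|sed -n 2p
python3 -m handwheel '{"linear":[[0,0,0],[0,0,0],[0,0,0],[0,0,0],[0,0,0],[0,0,0],[0,0,0]],"roll":[6.6,6.6,6.6,6.55,0,0,0]}'
python3 - <<'E'
from h import *
L=[]
for i in range(4):
    im=get_image("wrist");st=r.get_state();L.append(np.r_[st["tool_pos"]*1e3,st["tcp_rot"]])
m=np.mean(L,0);R=Ro.from_euler("xyz",m[3:]).as_matrix();print(m.round(4),"to home tool mm",(R.T@(np.array([498.3,238.1,64.4])-m[:3])).round(2),st["time_s"],st["force"])
np.save("pics/w4.npy",im);w2=np.load("pics/w2.npy")
o=np.hstack([cv2.resize(w[160:340,235:335],None,fx=3,fy=3,interpolation=cv2.INTER_CUBIC) for w in(w2,im)])
cv2.imwrite("pics/cmp.png",o[:,:,::-1])
E
```

```text
tool_pos: [0.4695, -0.1773, 0.1387]
tool_pos: [0.4988, 0.2411, 0.135]
time_s: 33.65
tool_pos: [0.4983, 0.2379, 0.1348]
tcp_rot: [-3.142, 0.0, 2.749]
force: [0.2, -0.6, -0.9]
finger_gap: 0.0126
finger_force: 78.7
[498.2851 237.9007 134.8265   3.1415   0.       2.7482] to home tool mm [6.000e-02 1.800e-01 7.043e+01] 33.85 [ 0.20599899  0.29913779 -1.22414901]
```

View pics/cmp.png

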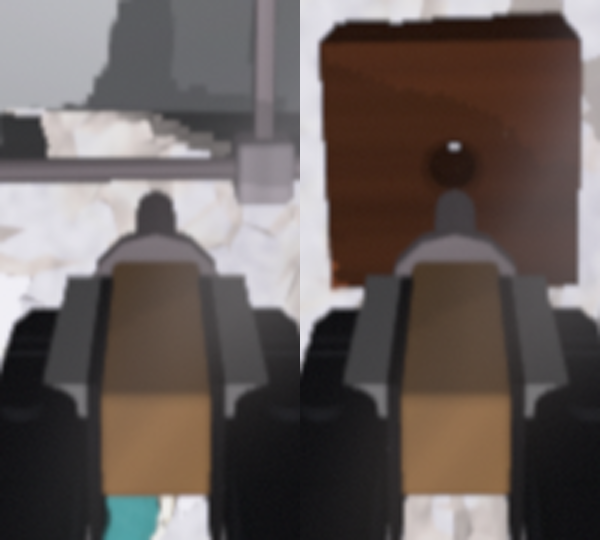

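Comparing the views, the pin sits in the hand exactly as before (tip at 155,195 in both), so it has not slipped. The open hole shows at crop (451,163), about full px (285.3,214.3).

```bash
python3 - <<'E'
from h import *
st=r.get_state();C=cam("wrist",st);R=Ro.from_euler("xyz",st["tcp_rot"]).as_matrix()
im=np.load("pics/w4.npy");hsv=cv2.cvtColor(im,cv2.COLOR_RGB2HSV)
for uv in((285.3,214.0),(285.0,214.5)):print("hole tool mm",1e3*R.T@(onz(C,uv,.05)-st["tool_pos"]))
tip=np.linalg.inv(R)@(0*st["tool_pos"])
# tip projection for pin axis through TCP, 56.4 below
for dx in(-1,0,1):print(dx,proj(C,st["tool_pos"]+R@np.array([dx*1e-3,0,.0564])))
E
python3 -m handwheel '{"linear":[[0,0,10],[0,0,10],[0,0,5],[0,0,0]],"roll":[0,0,0,0]}'|sed -n 2,4p
```

```text
hole tool mm [ 2.26138925 -0.79769258 84.83147402]
hole tool mm [ 1.89651232 -1.00872868 84.83142743]
-1 [286.45060109 231.4718668 ]
0 [286.45041636 229.94878251]
1 [286.45023116 228.42183504]
tool_pos: [0.4969, 0.2374, 0.1079]
tcp_rot: [-3.139, -0.002, 2.747]
force: [-0.4, -0.9, -0.9]
```

```bash
python3 -m handwheel '{"linear":[[1.2,-0.7,0],[0,0,0],[0,0,1.5],[0,0,2],[0,0,2],[0,0,0],[0,0,0]],"roll":[0,0,0,0,0,0,0]}'|sed -n 2,4p; python3 av.py 3
```

```text
tool_pos: [0.4968, 0.238, 0.1042]
tcp_rot: [-3.141, -0.0, 2.747]
force: [0.6, 0.5, -0.6]
t 34.92 E xy [ 32.86 353.26] z 104.35 yaw 2.7473 F_E [-0.26 -0.29] Fz -0.68 T_E [-0.003  0.008] sd [0.01, 0.02, 0.03, 0.0, 0.52, 0.38, 0.19, 0.02, 0.01, 0.01]
```

```bash
python3 -m handwheel '{"linear":[[0,0,2],[0,0,2],[0,0,2],[0,0,2],[0,0,0]],"roll":[0,0,0,0,0]}'|sed -n 2,4p; python3 av.py 3
```

```text
tool_pos: [0.4967, 0.2378, 0.0958]
tcp_rot: [-3.141, -0.0, 2.747]
force: [0.6, -1.4, 0.1]
t 35.48 E xy [ 32.74 353.19] z 96.11 yaw 2.7472 F_E [1.07 0.  ] Fz -0.14 T_E [-0.003 -0.034] sd [0.02, 0.02, 0.08, 0.0, 0.52, 0.24, 0.24, 0.01, 0.02, 0.01]
```

```bash
python3 -m handwheel '{"linear":[[0,0,3],[0,0,4],[0,0,4],[0,0,4],[0,0,4],[0,0,4],[0,0,3],[0,0,2],[0,0,0],[0,0,0]],"roll":[0,0,0,0,0,0,0,0,0,0]}'|sed -n 2,4p; python3 av.py 3
```

```text
tool_pos: [0.4967, 0.2379, 0.0682]
tcp_rot: [-3.141, -0.0, 2.747]
force: [-0.4, 0.4, -0.2]
t 36.47 E xy [ 32.81 353.3 ] z 68.4 yaw 2.7473 F_E [ 0.33 -0.24] Fz -0.37 T_E [-0.016 -0.01 ] sd [0.04, 0.04, 0.07, 0.0, 0.26, 0.45, 0.22, 0.02, 0.02, 0.03]
```

Free descent with no force. I lower the last 4 mm by feel.

```bash
python3 -m handwheel '{"linear":[[0,0,1],[0,0,1],[0,0,1],[0,0,0.5],[0,0,0]],"roll":[0,0,0,0,0]}'|sed -n 2,4p; python3 av.py 3
```

```text
tool_pos: [0.4968, 0.2379, 0.0647]
tcp_rot: [-3.141, -0.0, 2.747]
force: [0.1, -0.6, -0.9]
t 37.03 E xy [ 32.8  353.24] z 64.77 yaw 2.7473 F_E [-0.09 -0.03] Fz -0.52 T_E [-0.017 -0.011] sd [0.02, 0.02, 0.03, 0.0, 0.27, 0.33, 0.57, 0.02, 0.03, 0.01]
```

```bash
python3 -m handwheel '{"linear":[[0,0,0.5],[0,0,0.5],[0,0,0]],"roll":[0,0,0]}'|sed -n 2,4p; python3 av.py 3
```

```text
tool_pos: [0.4969, 0.238, 0.0644]
tcp_rot: [3.141, 0.0, 2.747]
force: [-1.1, 0.1, 4.5]
t 37.43 E xy [ 32.89 353.3 ] z 64.4 yaw 2.7472 F_E [-1.67 -0.94] Fz 5.02 T_E [-0.085  0.231] sd [0.01, 0.0, 0.01, 0.0, 0.66, 0.19, 0.49, 0.01, 0.03, 0.02]
```

```bash
python3 -m handwheel '{"linear":[[0,0,0],[0,0,0],[0,0,0],[0,0,0],[0,0,0],[0,0,0],[0,0,0]],"roll":[0,0,0,0,0,0,0]}' 120
python3 -m handwheel '{"linear":[[0,0,-5],[0,0,-15],[0,0,-25],[0,0,-30],[0,0,-30],[0,0,-30],[0,0,-20],[0,0,0],[0,0,0],[0,0,0]],"roll":[0,0,0,0,0,0,0,0,0,0]}'
python3 - <<'E'
from h import *
a=get_image("wrist");b=get_image("top")
o=np.zeros((360,800,3),np.uint8);o[:,:360]=cv2.resize(a[140:240,236:336],(360,360),interpolation=cv2.INTER_CUBIC);o[:225,400:800]=cv2.resize(b[180:270,240:400],(400,225),interpolation=cv2.INTER_CUBIC)
cv2.imwrite("pics/end.png",o[:,:,::-1])
E
```

```text
time_s: 38.02
tool_pos: [0.4968, 0.2379, 0.0637]
tcp_rot: [-3.141, -0.0, 2.747]
force: [-0.5, -0.5, 0.5]
finger_gap: 0.0452
finger_force: 0.0
time_s: 38.85
tool_pos: [0.4961, 0.2376, 0.2183]
tcp_rot: [-3.141, -0.001, 2.747]
force: [0.2, 0.1, 0.9]
finger_gap: 0.0453
finger_force: 0.0
```

View pics/end.png

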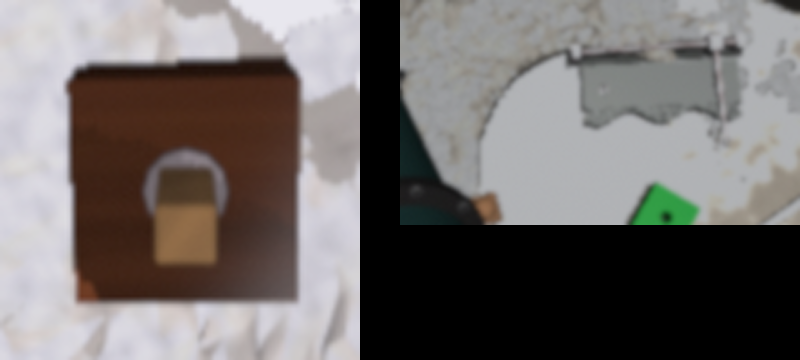

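The end view shows the pin home and upright in its block, with the collar ring at crop (187,190) resting on the top. The pointer is at the right-hand stop at (717,45), and the gripper is clear.

```bash
python3 -c "
from rig import r
print(r.close_job())"
```

```text
the job is handed in; nothing more can be done
None
```

The job is handed in at about 39 s: the edge was traced left to right with the pin at about 3–5.5 N (est.), with no loss of contact in the readings between moves, the pointer is at its right-hand stop, and the pin is back home upright in its block.

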